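Book a delivery on the pantry's tally wheels

ROBOT

A 7-joint arm with a two-finger parallel gripper is mounted at the origin on the work surface. World frame = base frame: x ahead of the robot, y to its left, z up, the work surface at z = 0. Lengths are in m, angles in rad, forces in N, time in s.
With the tool pointing down it reaches from about 0.4 to 0.85 m from the base axis. Payload 10.4 kg.
Tool frame: the origin (TCP) lies between the finger pads; the fingertips stand ahead of it and the grasp point (between the pads) lies 6 mm ahead of it (finger_overhang is the z of the fingertips in the tool frame, in m); z points along the fingers, y is the direction in which the jaws open and shut (so a half turn about z gives the same grasp; the last joint's range is limited). The gripper opens to 85 mm and grips with 20 to 120 N. Pads are 22 mm wide; open, the fingers measure 114 mm over their backs; the gripper's body (76 mm by 85 mm) begins 54 mm behind the grasp point. The pads swing forward as they close: fully open they stand 13 mm farther back than shut.
Start: joints at [1.095, 0.332, -0.065, 1.46, 0.022, 1.35, -0.088], TCP at [0.273, -0.562, 0.256] pointing down, gripper open.
Joint ranges: [-2.6, 2.6], [-0.5, 2.12], [-1.47, 1.34], [0.16, 2.42], [-1.27, 4.41], [0.06, 2.06], [-2.6, 2.6]. Speed limits (rad/s): [2.22, 2.22, 2.79, 2.79, 3.14, 3.14, 3.14].

INTERFACE

Orientations are given as a unit quaternion [x, y, z, w].
In Python, from workcell import * gives the robot as it stands.
- The arm moves only by the shell command python3 -m creep 'ROWS' [FORCE]. ROWS is JSON, a list of rows, each a list of 7 numbers: the turn, a rotation vector about the tool's x, y, z in rad, then the shift along the tool's x, y, z in mm, then the closure in counts, from 0 (fully open) to 255 (shut). In form: [[wx, wy, wz, dx, dy, dz, claw], ...]. A call has 1 to 8 rows; each row shifts and turns the commanded pose from where the row before left it, along the tool's axes as they then stand; what a row does not reach is not made up. A row lasts 1/10 s, in which the tool goes at most 50 mm and 8.59 degrees, less where a joint would pass 70% of its speed; a pose out of reach is approached as far as the arm can. A call is refused whole if a number of a shift passes 50 or a number of a turn 0.15, either way. A call with a gripper value outside its range is refused whole. The fingers move at their own pace and stop on an object; FORCE is the grip in N (left out, the last holds). Time passes only in rows, so rows that do not move let the fingers close. It gives the time, the measured TCP pose, the force and the opening at its end, in the units of the state.
- get_obs(): the state, without advancing time (a new reading comes with each control period).
- camera(name): name is "side" or "top"; returns (picture, depth): 400x640x3 uint8, blue, green, red; 400x640 float32, m along the optical axis (not along the pixel's ray), 0 where there is no reading.
- camera_model(name): a dict with "camera_matrix" (3x3 intrinsics, pixels), "R" (3x3) and "t" (3): a world point X has camera coordinates R X + t. Camera axes: x right, y down, z forward; pixel columns grow to the right and rows downward; lengths in m; the calibration is good to about 2 mm. A picture is of the moment at which its call begins. camera_model takes no time and is no camera call.
- hand_in(): hands the job in, once; it reports no verdict.
The state is a dict: "clock": time; "joint_pos": joint angles; "joint_velocities": joint speeds; "tau": joint torques, N m; "position": TCP position; "ee_rot": TCP orientation; "ft_force": force on the tool from outside, world axes, zero at the start; "torque": the same for the moment, N m; "grip_width": opening from 0.0 (shut) to 1.0 (fully open).
Only numpy, scipy, OpenCV 4.12 (cv2) and the standard library are available. Lean on these libraries where they do the work, as an engineer would, in place of code of your own. Each camera call takes 0.05 s, during which the arm holds its last target.

TASK

Three more cases of tall cans and two more of flat tins have come in: with a fingertip, flick the toothed thumbwheel of the counter on the tall cans' board forward (its top in the direction of the arrow, away from you) by exactly three clicks, and the one on the flat tins' board by exactly two, in either order. Flick gently, lift and carry nothing, leave the cans, jar, bottle and other things where they are, and finish clear with both wheels resting in their clicks.

Things in the scene. Friction and masses are not known exactly. Their poses are not given: they have to be found in the camera images.
- tall_counter: Fixed plywood board, 200 x 190 x 12 mm. Towards its +y: an open cardboard tray (rim 57 mm above the table) with two tall cans (68 mm across, 110 mm high); towards its -y: a grey tally counter with one big white toothed thumbwheel. Origin: centre of the underside, z up; +x is the forward direction (away from the robot, yaw within 0.3 rad), shown by a dark arrow on the board beside the housing.
- tall_axle (a point): Centre of this board's thumbwheel, at (0, -60, 66) mm in the board's frame; the axle lies along the board's y. The grey housing round it (140 mm along x, 44 mm along y) reaches 88 mm above the table; only the top of the wheel stands out. Same axes as the board.
- tall_wheel (a joint): White wheel: angle (rad), growing as its top moves forward. 26 mm wide, drum radius 41 mm, ten teeth 5 mm thick out to radius 60 mm. Clicks hold it at each multiple of 0.628: a valley is then on top, the nearest teeth 18 deg before and behind it (tips 123 mm above the table). 3 N at a tooth moves it; well past half-way it snaps on. Turns both ways. Starts at 1 click (0.63).
- tall_mark (a point): On the drum, in the pip-less valley (number zero), 41 mm from the axle; on top when the joint reads 0, goes round with the wheel. Every valley shows its number, 0 to 9, as black pips; the valley on top is the count.
- flat_counter: Fixed plywood board, 200 x 190 x 12 mm. Towards its +y: an open cardboard tray (rim 57 mm above the table) with two flat tins (83 mm across, 40 mm high); towards its -y: a grey tally counter with one big white toothed thumbwheel. Origin: centre of the underside, z up; +x is the forward direction (away from the robot, yaw within 0.3 rad), shown by a dark arrow on the board beside the housing.
- flat_axle (a point): Centre of this board's thumbwheel, at (0, -60, 66) mm in the board's frame; the axle lies along the board's y. The grey housing round it (140 mm along x, 44 mm along y) reaches 88 mm above the table; only the top of the wheel stands out. Same axes as the board.
- flat_wheel (a joint): White wheel: angle (rad), growing as its top moves forward. 26 mm wide, drum radius 41 mm, ten teeth 5 mm thick out to radius 60 mm. Clicks hold it at each multiple of 0.628: a valley is then on top, the nearest teeth 18 deg before and behind it (tips 123 mm above the table). 3 N at a tooth moves it; well past half-way it snaps on. Turns both ways. Starts at 3 clicks (1.88).
- flat_mark (a point): On the drum, in the pip-less valley (number zero), 41 mm from the axle; on top when the joint reads 0, goes round with the wheel. Every valley shows its number, 0 to 9, as black pips; the valley on top is the count.
- tall_can0: Loose tall can, 68 mm across, 110 mm high, in the tray of its board; origin at the centre of its underside. Not to be moved.
- tall_can1: Loose tall can, 68 mm across, 110 mm high, in the tray of its board; origin at the centre of its underside. Not to be moved.
- flat_tin0: Loose flat tin, 83 mm across, 40 mm high, in the tray of its board; origin at the centre of its underside. Not to be moved.
- flat_tin1: Loose flat tin, 83 mm across, 40 mm high, in the tray of its board; origin at the centre of its underside. Not to be moved.
- sauce: Loose sauce bottle, 60 mm across, 190 mm high, standing between the boards; origin at the centre of its underside. Not to be moved.
- jar: Loose glass jar, 60 mm across, 85 mm high, between the boards; origin at the centre of its underside. Not to be moved.
- mug: Loose mug, 76 mm across, 90 mm high, near the robot on its right; origin at the centre of its underside. Not to be moved.
- tape: Loose cardboard roll, 104 mm across, 48 mm high, lying flat at the far side; origin at the centre of its underside. Not to be moved.

How it is judged:
By the outcome, as a careful person would: the job done as asked, in the order asked, and still so for the second after the job is handed in, with the robot touching nothing.
It also fails if it takes over 51 s, if anything falls off the work surface, if the arm or the gripper's body presses on something with over 40 N, if the wrist force passes 120 N, or if a joint passes its speed limit or range.

## Working session

There is one attempt and no reset: what is moved stays moved. The work goes in short steps, Python scripts to look and compute and a shell command to move; the robot and the scene stay as the last step left them, time stands still between calls to the robot, and variables do not carry over. Pictures are saved under pics/ and viewed, and the job is handed in when it is done.

```bash
ls; mkdir -p pics; python3 - <<'E'
from workcell import *
import cv2,numpy as np
print(get_obs())
for n in("side","top"):
    p,d=camera(n); cv2.imwrite(f"pics/{n}0.png",p); np.save(f"pics/{n}0.npy",d)
    m=camera_model(n); print(n,m, "campos",-np.array(m["R"]).T@np.array(m["t"]))
E
```

```text
pics
{'clock': 0.0, 'joint_pos': array([ 1.09540524,  0.33290151, -0.06469648,  1.46094008,  0.02160298,
        1.34988272, -0.08849076]), 'joint_velocities': array([-1.28731245e-03,  2.85610676e-04, -1.45760023e-03,  1.62252203e-03,
        2.94758987e-04,  1.71864657e-05, -8.54290794e-05]), 'tau': array([ 8.49267853e-04, -6.25449228e+01,  5.04323957e-02, -3.91608310e+01,
        1.64405216e-02,  9.75245086e-03,  8.44365815e-06]), 'position': array([ 0.27327122, -0.56172062,  0.25549798]), 'ee_rot': array([ 9.74478463e-01,  2.24479866e-01, -1.94785310e-04, -6.91101973e-04]), 'ft_force': array([0.45162576, 1.08203853, 0.10815468]), 'torque': array([ 0.01996629, -0.05096026,  0.02069241]), 'grip_width': 0.9978796847617352}
side {'camera_matrix': array([[469.38110166,   0.        , 315.80716343],
       [  0.        , 469.38110166, 206.9191857 ],
       [  0.        ,   0.        ,   1.        ]]), 'R': array([[-0.87348539, -0.4868207 ,  0.00537419],
       [-0.35488259,  0.62911895, -0.69156901],
       [ 0.3332891 , -0.60598263, -0.7222904 ]]), 't': array([0.43705583, 0.25718363, 1.17242178])} campos [0.08227648 0.76143596 1.0223404 ]
top {'camera_matrix': array([[456.12356498,   0.        , 325.88595849],
       [  0.        , 456.12356498, 196.17647507],
       [  0.        ,   0.        ,   1.        ]]), 'R': array([[-0.00669918, -0.99985405,  0.01571653],
       [-0.99070388,  0.00450071, -0.1359616 ],
       [ 0.13587102, -0.01648126, -0.99058944]]), 't': array([-0.03127191,  0.52066183,  1.18901555])} campos [ 0.35405945 -0.01401422  1.24910775]
```

View pics/top0.png

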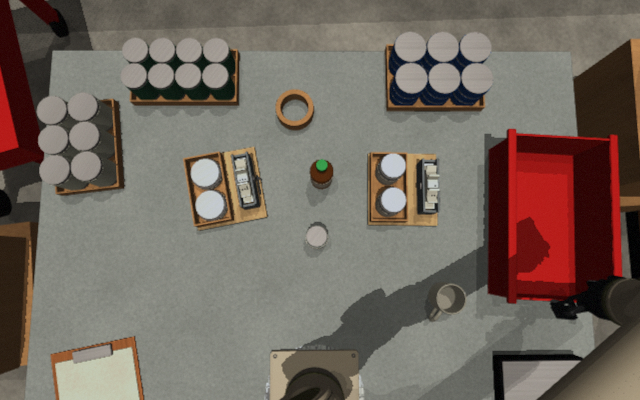

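View pics/side0.png

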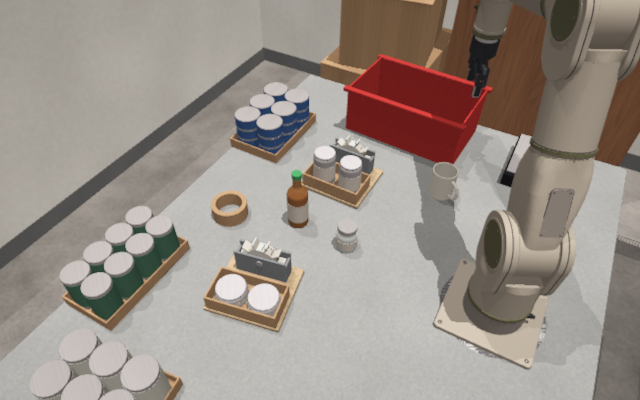

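Top view: flat tins' board at about (225,188), its counter at (246,180). Tall cans' board at (403,188), its counter at (429,186). The bottle (321,172) and the jar (317,236) stand between them. I'll enlarge and measure next.

```bash
cat > h.py <<'E'
from workcell import *
import cv2,numpy as np
def cloud(n,d):
    m=camera_model(n);K=m["camera_matrix"];R=m["R"];t=m["t"]
    v,u=np.mgrid[0:400,0:640]
    P=np.stack([(u-K[0,2])*d/K[0,0],(v-K[1,2])*d/K[1,1],d],-1)
    return (P-t)@R
def ray(n,u,v,z):
    m=camera_model(n);K=m["camera_matrix"];R=m["R"];t=m["t"]
    c=-R.T@t; r=R.T@np.array([(u-K[0,2])/K[0,0],(v-K[1,2])/K[1,1],1])
    return c+r*(z-c[2])/r[2]
def proj(n,X):
    m=camera_model(n);q=m["camera_matrix"]@(m["R"]@np.asarray(X)+m["t"]);return q[:2]/q[2]
E
python3 - <<'E'
from h import *
a=cv2.imread("pics/top0.png")
x=cv2.resize(a[140:235,180:275],None,fx=4.2,fy=5.,interpolation=cv2.INTER_CUBIC)
y=cv2.resize(a[140:235,360:455],None,fx=4.2,fy=5.,interpolation=cv2.INTER_CUBIC)
cv2.imwrite("pics/zt.png",np.hstack([x,y])[:,:800])
b=cv2.imread("pics/side0.png")
x=cv2.resize(b[225:335,195:315],None,fx=3.3,fy=3.3,interpolation=cv2.INTER_CUBIC)
y=cv2.resize(b[120:230,285:405],None,fx=3.3,fy=3.3,interpolation=cv2.INTER_CUBIC)
cv2.imwrite("pics/zs.png",np.hstack([x,y]))
d=np.load("pics/top0.npy"); P=cloud("top",d); hsv=cv2.cvtColor(a,cv2.COLOR_BGR2HSV)
for nm,(u0,u1,v0,v1) in dict(flat=(180,275,140,235),tall=(360,455,140,235)).items():
    s=np.zeros((400,640),bool); s[v0:v1,u0:u1]=1
    Z=P[...,2]
    h,e=np.histogram(Z[s],bins=np.arange(-.01,.14,.006)); print(nm,list(zip(e.round(3),h)))
E
```

```text
flat [(np.float64(-0.01), np.int64(108)), (np.float64(-0.004), np.int64(2488)), (np.float64(0.002), np.int64(1124)), (np.float64(0.008), np.int64(1007)), (np.float64(0.014), np.int64(689)), (np.float64(0.02), np.int64(135)), (np.float64(0.026), np.int64(122)), (np.float64(0.032), np.int64(161)), (np.float64(0.038), np.int64(166)), (np.float64(0.044), np.int64(271)), (np.float64(0.05), np.int64(705)), (np.float64(0.056), np.int64(1061)), (np.float64(0.062), np.int64(79)), (np.float64(0.068), np.int64(139)), (np.float64(0.074), np.int64(46)), (np.float64(0.08), np.int64(76)), (np.float64(0.086), np.int64(209)), (np.float64(0.092), np.int64(108)), (np.float64(0.098), np.int64(131)), (np.float64(0.104), np.int64(87)), (np.float64(0.11), np.int64(28)), (np.float64(0.116), np.int64(31)), (np.float64(0.122), np.int64(31)), (np.float64(0.128), np.int64(0)), (np.float64(0.134), np.int64(0))]
tall [(np.float64(-0.01), np.int64(113)), (np.float64(-0.004), np.int64(2607)), (np.float64(0.002), np.int64(1195)), (np.float64(0.008), np.int64(932)), (np.float64(0.014), np.int64(867)), (np.float64(0.02), np.int64(129)), (np.float64(0.026), np.int64(108)), (np.float64(0.032), np.int64(57)), (np.float64(0.038), np.int64(95)), (np.float64(0.044), np.int64(115)), (np.float64(0.05), np.int64(185)), (np.float64(0.056), np.int64(282)), (np.float64(0.062), np.int64(95)), (np.float64(0.068), np.int64(160)), (np.float64(0.074), np.int64(92)), (np.float64(0.08), np.int64(97)), (np.float64(0.086), np.int64(246)), (np.float64(0.092), np.int64(163)), (np.float64(0.098), np.int64(145)), (np.float64(0.104), np.int64(112)), (np.float64(0.11), np.int64(102)), (np.float64(0.116), np.int64(119)), (np.float64(0.122), np.int64(739)), (np.float64(0.128), np.int64(235)), (np.float64(0.134), np.int64(0))]
```

View pics/zt.png

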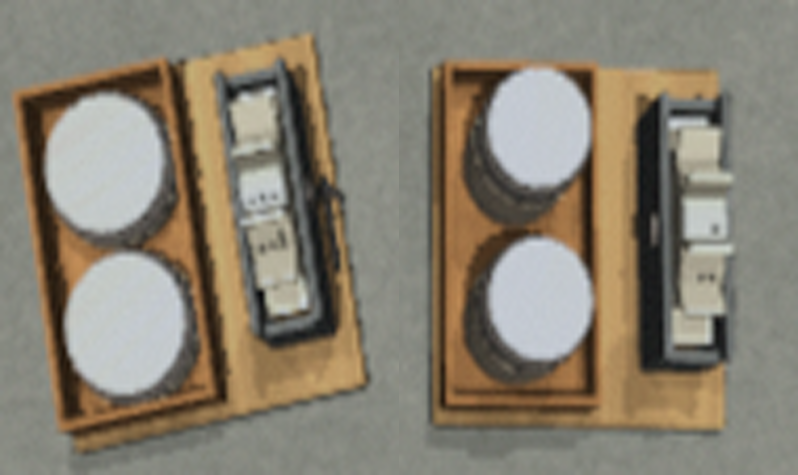

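View pics/zs.png

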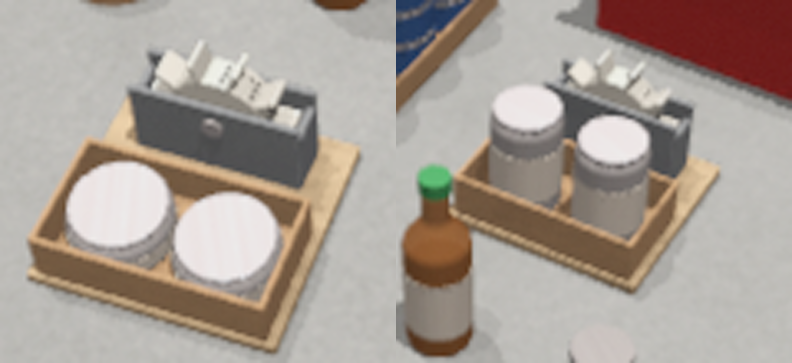

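```bash
python3 - <<'E'
from h import *
a=cv2.imread("pics/top0.png");d=np.load("pics/top0.npy"); P=cloud("top",d)
q=dict(flat=(180,0,[(312,35),(368,383),(75,450)]),tall=(360,399,[(718,68),(722,428),(432,428)]))
for n,(u0,o,c) in q.items():
    W=[ray("top",u0+(x-o)/4.2,140+y/5.,.012) for x,y in c]
    TR,BR,BL=W
    print(n,np.round(W,3).tolist(),"len",np.linalg.norm(TR-BR),np.linalg.norm(BR-BL))
    f=TR-BR; yaw=np.arctan2(f[1],f[0]); l=BL-BR; yaw2=np.arctan2(l[1],l[0])-np.pi/2
    ctr=(TR+BL)/2; print("ctr",ctr.round(4),"yaws",yaw,yaw2)
    y=(yaw+yaw2)/2; X=np.array([np.cos(y),np.sin(y)]);Y=np.array([-X[1],X[0]])
    print("axle",ctr[:2]-.06*Y)
    # cloud check: points in board frame
    B=P[...,:2]-ctr[:2]; bx=B@X; by=B@Y; z=P[...,2]
    m=(abs(bx)<.11)&(abs(by)<.11)
    s=m&(z>.076)&(by<-.03); print("housing x range",np.percentile(bx[s],[1,99]),"y",np.percentile(by[s],[1,99]))
    w=m&(z>.095)&(by<-.03)
    print("wheel y range",np.percentile(by[w],[2,50,98]), "x",np.percentile(bx[w],[2,50,98]))
    hi=m&(z>.114)&(by<-.03)
    print("tips", sorted((round(float(x)*1e3),round(float(yy)*1e3),round(float(zz)*1e3)) for x,yy,zz in zip(bx[hi],by[hi],z[hi]))[::6])
E
```

```text
flat [[0.662, 0.163, 0.012], [0.468, 0.124, 0.012], [0.433, 0.312, 0.012]] len 0.19764095137613552 0.1908014121020026
ctr [0.5477 0.2373 0.012 ] yaws 0.19837360867012335 0.18603323758261348
axle [0.5591758  0.17837173]
housing x range [-0.06736556  0.06663277] y [-0.0802262  -0.03639417]
wheel y range [-0.07123319 -0.05864656 -0.04572277] x [-0.04728937 -0.00074625  0.04755056]
tips [(-20, -59, 126), (-18, -71, 120), (-17, -48, 121), (-16, -56, 121), (-13, -59, 118), (14, -70, 115), (15, -61, 117), (16, -58, 117), (17, -62, 121), (18, -63, 127), (20, -60, 119)]
tall [[0.642, -0.342, 0.012], [0.441, -0.337, 0.012], [0.443, -0.148, 0.012]] len 0.20061901219602785 0.18840836754782353
ctr [ 0.5423 -0.245   0.012 ] yaws -0.026651756727883797 -0.005566783782756657
axle [ 0.54129018 -0.3050105 ]
housing x range [-0.06649541  0.06581503] y [-0.0800045  -0.03567227]
wheel y range [-0.07070699 -0.05672028 -0.04501665] x [-0.04814305 -0.00061648  0.04982508]
tips [(-19, -66, 124), (-18, -62, 123), (-16, -70, 122), (-16, -47, 123), (-12, -51, 117), (14, -60, 114), (15, -54, 118), (16, -56, 129), (17, -52, 125), (19, -57, 126), (20, -60, 125)]
```

```bash
python3 - <<'E'
from h import *
import workcell
print([n for n in dir(workcell) if not n.startswith('_')])
for n in ("finger_overhang","FINGER_OVERHANG"):
    print(n,getattr(workcell,n,None))
d=np.load("pics/top0.npy");P=cloud("top",d)
for u,v in((512,215),(512,290),(560,140),(448,288),(321,165),(317,236),(490,215)): print(u,v,P[v,u].round(3))
E
```

```text
['MotionError', 'camera', 'camera_model', 'finger_overhang', 'get_obs', 'hand_in']
finger_overhang 0.025
FINGER_OVERHANG None
512 215 [ 0.454 -0.476  0.172]
512 290 [ 0.279 -0.465  0.172]
560 140 [ 0.644 -0.617  0.15 ]
448 288 [ 0.274 -0.362  0.005]
321 165 [ 0.573 -0.021  0.193]
317 236 [ 0.411 -0.01   0.087]
490 215 [ 0.469 -0.483  0.014]
```

```bash
python3 -m creep '[[0,0,0.14,0,0,-30,255],[0,0,0.14,0,0,-20,255],[0,0,0.14,0,0,0,255],[0,0,0.05,0,0,0,255]]'
```

```text
clock: 0.5
position: [0.2735, -0.5621, 0.3067]
ee_rot: [1.0, -0.011, 0.0, 0.0]
ft_force: [0.4, -0.3, 0.3]
grip_width: 0.33
```

The bin rim is at z 0.172, the bottle top at 0.193 near y -0.02, and the fingertips are at z 0.28. I'll move to above and behind the tall wheel.

```bash
python3 -m creep '[[0,0,0,37,-44,0,255],[0,0,0,37,-44,0,255],[0,0,0,37,-44,0,255],[0,0,0,37,-44,0,255],[0,0,0,37,-44,0,255],[0,0,0,37,-44,0,255],[0,0,0,0,0,0,255]]'
```

```text
clock: 1.2
position: [0.4754, -0.3284, 0.306]
ee_rot: [1.0, -0.003, 0.001, -0.002]
ft_force: [0.0, 0.2, -0.1]
grip_width: -0.003
```

```bash
python3 -m creep '[[0,0,0,10,-12,35,255],[0,0,0,10,-12,35,255],[0,0,0,0,0,35,255],[0,0,0,0,0,30,255],[0,0,0,0,0,0,255]]'; python3 - <<'E'
from h import *
print(get_obs()["position"],get_obs()["ee_rot"])
p,d=camera("side");q,e=camera("top")
b=cv2.resize(p[110:230,285:415],None,fx=3,fy=3,interpolation=cv2.INTER_CUBIC)
a=cv2.resize(q[125:245,370:500],None,fx=3,fy=3,interpolation=cv2.INTER_CUBIC)
cv2.imwrite("pics/t1.png",np.hstack([b,a]))
for n,P in(("s",cloud("side",d)),("t",cloud("top",e))):
    s=(abs(P[...,0]-.5)<.05)&(abs(P[...,1]+.304)<.05)&(P[...,2]>.128)&(P[...,2]<.19)
    Q=P[s]; 
    for lo in np.arange(.128,.19,.008):
        k=Q[(Q[:,2]>=lo)&(Q[:,2]<lo+.008)]
        if len(k): print(n,lo.round(3),len(k),k.min(0).round(3),k.max(0).round(3))
E
```

```text
clock: 1.7
position: [0.4885, -0.311, 0.1669]
ee_rot: [1.0, -0.008, -0.003, -0.002]
ft_force: [-0.2, -0.2, 0.0]
grip_width: -0.002
[ 0.48848024 -0.31098067  0.16685896] [ 0.99995644 -0.00847223 -0.00339841 -0.00194607]
s 0.136 1 [ 0.482 -0.308  0.141] [ 0.482 -0.308  0.141]
s 0.144 11 [ 0.476 -0.318  0.144] [ 0.498 -0.299  0.152]
s 0.152 18 [ 0.476 -0.316  0.152] [ 0.5   -0.298  0.16 ]
s 0.16 15 [ 0.477 -0.316  0.16 ] [ 0.493 -0.295  0.167]
s 0.168 20 [ 0.477 -0.314  0.168] [ 0.495 -0.294  0.176]
s 0.176 7 [ 0.476 -0.322  0.176] [ 0.481 -0.295  0.182]
s 0.184 9 [ 0.475 -0.314  0.184] [ 0.497 -0.282  0.19 ]
t 0.144 4 [ 0.479 -0.317  0.148] [ 0.482 -0.306  0.151]
t 0.152 6 [ 0.479 -0.312  0.153] [ 0.483 -0.303  0.159]
t 0.168 2 [ 0.48  -0.305  0.169] [ 0.484 -0.299  0.176]
t 0.176 1 [ 0.484 -0.301  0.176] [ 0.484 -0.301  0.176]
```

View pics/t1.png

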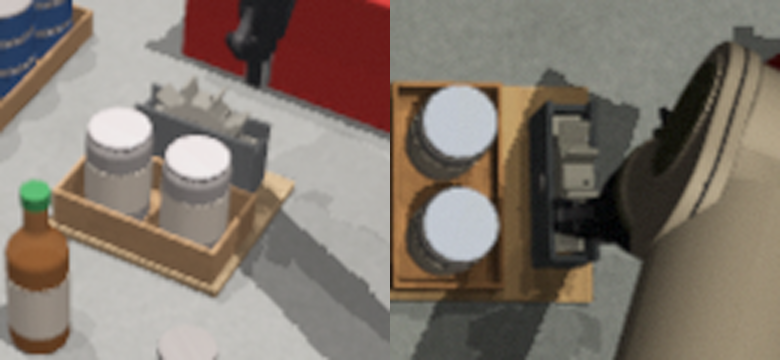

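Fingertip bottom measures z 0.142, which matches TCP minus 25 mm. The pad spans x 0.476 to 0.499, also as expected. The side view at (255,75) shows it behind the tall wheel. Next I descend behind the -18° tooth.

```bash
python3 -m creep '[[0,0,0,3,-7,15,255],[0,0,0,3,0,15,255],[0,0,0,0,0,0,255]]'
```

```text
clock: 2.1
position: [0.4966, -0.3044, 0.1395]
ee_rot: [1.0, -0.008, -0.001, -0.001]
ft_force: [-1.0, 0.3, -0.6]
grip_width: -0.0
```

```bash
python3 -m creep '[[0,0,0,6,0,2,255],[0,0,0,6,0,0,255],[0,0,0,6,0,0,255],[0,0,0,6,0,0,255],[0,0,0,6,0,0,255],[0,0,0,5,0,0,255],[0,0,0,4,0,0,255],[0,0,0,0,0,0,255]]'
```

```text
clock: 2.9
position: [0.5372, -0.3057, 0.1397]
ee_rot: [1.0, -0.008, 0.001, 0.0]
ft_force: [2.3, -0.6, 0.1]
grip_width: -0.001
```

```bash
python3 -m creep '[[0,0,0,3,0,0,255],[0,0,0,0,0,0,255]]'; cat > look.py <<'E'
from h import *
import sys
nm,which=sys.argv[1:]
p,d=camera("side");q,e=camera("top")
sx,sy,tx,ty=dict(tall=(285,110,370,125),flat=(190,215,180,125))[which]
b=cv2.resize(p[sy:sy+120,sx:sx+130],None,fx=3,fy=3,interpolation=cv2.INTER_CUBIC)
a=cv2.resize(q[ty:ty+120,tx:tx+130],None,fx=3,fy=3,interpolation=cv2.INTER_CUBIC)
cv2.imwrite("pics/%s.png"%nm,np.hstack([b,a]))
np.savez("pics/%s.npz"%nm,d=d,e=e)
A,yaw=dict(tall=((.541,-.304),-.016),flat=((.559,.178),.193))[which]
X=np.array([np.cos(yaw),np.sin(yaw)]);Y=np.array([-X[1],X[0]])
for n,D in(("side",d),("top",e)):
    P=cloud(n,D);B=P[...,:2]-A;bx=B@X*1e3;by=B@Y*1e3;z=P[...,2]*1e3-66
    r=np.hypot(bx,z);th=np.degrees(np.arctan2(bx,z))
    s=(abs(by)<13)&(r>49)&(r<64)&(abs(th)<60)
    h,ed=np.histogram(th[s],bins=np.arange(-60,61,6)); print(n,"tooth angles",dict(zip((ed[:-1]+3).astype(int).tolist(),h.tolist())))
E
python3 look.py t2 tall; python3 -c "
from h import *;o=get_obs();print(o['position'],o['ft_force'])"
```

```text
clock: 3.1
position: [0.5389, -0.3058, 0.1392]
ee_rot: [1.0, -0.009, -0.0, -0.0]
ft_force: [-0.1, -0.7, 0.4]
grip_width: 0.001
side tooth angles {-57: 1, -51: 15, -45: 0, -39: 0, -33: 0, -27: 0, -21: 6, -15: 11, -9: 4, -3: 6, 3: 3, 9: 1, 15: 15, 21: 6, 27: 0, 33: 0, 39: 0, 45: 2, 51: 17, 57: 6}
top tooth angles {-57: 6, -51: 36, -45: 1, -39: 0, -33: 0, -27: 0, -21: 3, -15: 27, -9: 4, -3: 0, 3: 0, 9: 0, 15: 0, 21: 0, 27: 0, 33: 0, 39: 0, 45: 3, 51: 30, 57: 9}
[ 0.53868486 -0.30593525  0.13912296] [0.50688891 0.05141107 0.60300812]
```

View pics/t2.png

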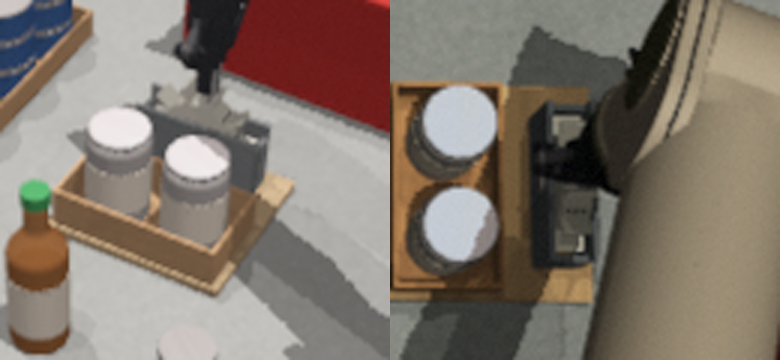

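The teeth read ±18° and ±54°, and the 3-pip valley (576,210) now follows behind the top, so that was exactly one click. Lift, go back, and repeat.

```bash
python3 -m creep '[[0,0,0,1,0,-14,255],[0,0,0,0,0,-14,255],[0,0,0,0,0,0,255],[0,0,0,-22,-1,0,255],[0,0,0,-23,0,0,255],[0,0,0,0,0,0,255]]' && python3 -m creep '[[0,0,0,0,0,14,255],[0,0,0,0,0,14,255],[0,0,0,0,0,0,255]]'
```

```text
clock: 3.8
position: [0.4926, -0.3052, 0.1677]
ee_rot: [1.0, -0.01, -0.001, 0.0]
ft_force: [1.4, -0.7, 0.6]
grip_width: 0.001
clock: 4.1
position: [0.4943, -0.3032, 0.1362]
ee_rot: [1.0, -0.008, -0.002, -0.001]
ft_force: [-0.4, 1.2, -0.2]
grip_width: -0.002
```

```bash
python3 -m creep '[[0,0,0,6,0,0,255],[0,0,0,6,0,0,255],[0,0,0,6,0,-1,255],[0,0,0,6,0,0,255],[0,0,0,6,0,0,255],[0,0,0,6,0,0,255],[0,0,0,6,0,0,255],[0,0,0,3,0,0,255]]' && python3 -m creep '[[0,0,0,0,0,0,255],[0,0,0,0,0,0,255]]'; python3 look.py t3 tall
```

```text
clock: 4.9
position: [0.5409, -0.3047, 0.1404]
ee_rot: [1.0, -0.008, 0.0, -0.0]
ft_force: [0.3, -0.3, 0.3]
grip_width: -0.004
clock: 5.1
position: [0.5398, -0.305, 0.1402]
ee_rot: [1.0, -0.009, -0.0, -0.0]
ft_force: [0.7, 0.2, -0.8]
grip_width: -0.003
side tooth angles {-57: 1, -51: 16, -45: 0, -39: 0, -33: 0, -27: 0, -21: 6, -15: 9, -9: 7, -3: 5, 3: 2, 9: 1, 15: 15, 21: 4, 27: 0, 33: 0, 39: 0, 45: 0, 51: 17, 57: 4}
top tooth angles {-57: 8, -51: 33, -45: 4, -39: 0, -33: 0, -27: 0, -21: 1, -15: 23, -9: 2, -3: 0, 3: 0, 9: 0, 15: 0, 21: 0, 27: 0, 33: 0, 39: 0, 45: 2, 51: 26, 57: 10}
```

View pics/t3.png

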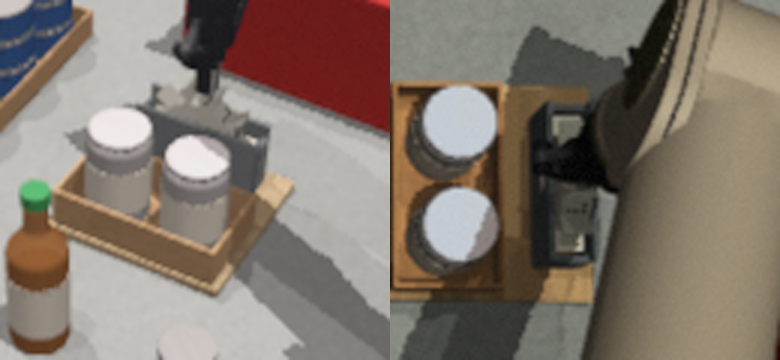

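The teeth are again at ±18° and ±54°, and the valley behind the top (574,210) now seems to show 4 pips, which makes two clicks. Third flick.

```bash
python3 -m creep '[[0,0,0,0,0,-14,255],[0,0,0,0,0,-14,255],[0,0,0,0,0,0,255],[0,0,0,-22,-1,0,255],[0,0,0,-23,0,0,255],[0,0,0,0,0,0,255]]' && python3 look.py t3b tall && python3 -m creep '[[0,0,0,0,0,14,255],[0,0,0,0,0,14,255],[0,0,0,0,0,0,255]]'
```

```text
clock: 5.8
position: [0.4927, -0.3041, 0.1687]
ee_rot: [1.0, -0.01, -0.0, 0.0]
ft_force: [0.6, 0.1, -0.5]
grip_width: 0.001
side tooth angles {-57: 0, -51: 17, -45: 3, -39: 0, -33: 0, -27: 0, -21: 6, -15: 8, -9: 0, -3: 0, 3: 0, 9: 0, 15: 17, 21: 4, 27: 0, 33: 0, 39: 0, 45: 1, 51: 20, 57: 3}
top tooth angles {-57: 4, -51: 3, -45: 0, -39: 0, -33: 0, -27: 0, -21: 0, -15: 9, -9: 0, -3: 0, 3: 0, 9: 0, 15: 26, 21: 10, 27: 0, 33: 0, 39: 0, 45: 0, 51: 41, 57: 11}
clock: 6.2
position: [0.4941, -0.3022, 0.137]
ee_rot: [1.0, -0.008, -0.002, -0.001]
ft_force: [-0.0, -0.3, -0.0]
grip_width: -0.001
```

View pics/t3b.png

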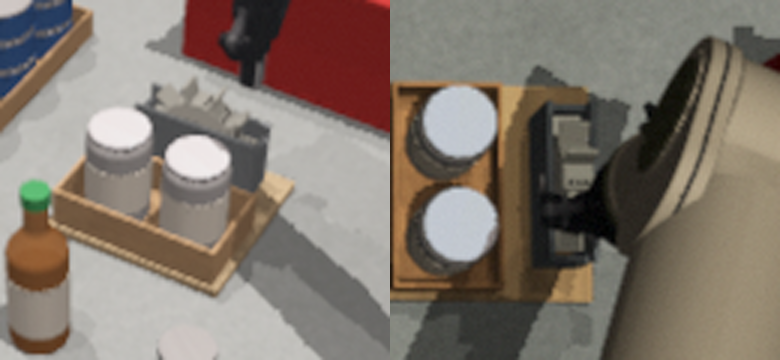

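The top valley (580,182) reads about 3 pips with the teeth in their clicks, so the count stands at two clicks done. Third push.

```bash
python3 -m creep '[[0,0,0,6,0,0,255],[0,0,0,6,0,0,255],[0,0,0,6,0,-1,255],[0,0,0,6,0,0,255],[0,0,0,6,0,0,255],[0,0,0,6,0,0,255],[0,0,0,6,0,0,255],[0,0,0,3,0,0,255]]' && python3 -m creep '[[0,0,0,0,0,0,255],[0,0,0,0,0,0,255],[0,0,0,0,0,-14,255],[0,0,0,0,0,-14,255],[0,0,0,0,0,-40,255],[0,0,0,-30,0,-40,255],[0,0,0,-50,0,-30,255],[0,0,0,-50,0,0,255]]'; python3 look.py t4 tall
```

```text
clock: 7.0
position: [0.5409, -0.3037, 0.1413]
ee_rot: [1.0, -0.008, 0.0, -0.0]
ft_force: [-1.3, 0.5, -0.2]
grip_width: 0.002
clock: 7.8
position: [0.418, -0.3022, 0.2805]
ee_rot: [1.0, -0.008, 0.004, 0.002]
ft_force: [0.3, -1.2, 0.1]
grip_width: 0.004
side tooth angles {-57: 0, -51: 14, -45: 0, -39: 0, -33: 0, -27: 0, -21: 6, -15: 5, -9: 0, -3: 0, 3: 0, 9: 0, 15: 18, 21: 4, 27: 0, 33: 0, 39: 0, 45: 0, 51: 20, 57: 5}
top tooth angles {-57: 11, -51: 28, -45: 5, -39: 0, -33: 0, -27: 0, -21: 0, -15: 24, -9: 0, -3: 0, 3: 0, 9: 0, 15: 28, 21: 9, 27: 0, 33: 0, 39: 0, 45: 2, 51: 36, 57: 13}
```

View pics/t4.png

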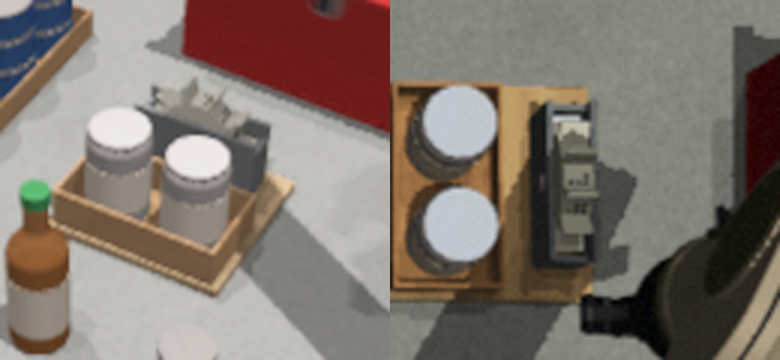

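```bash
python3 -m creep '[[0,0,0,5,-40,0,255],[0,0,0,10,-50,0,255],[0,0,0,10,-50,0,255],[0,0,0,10,-50,0,255],[0,0,0,10,-50,0,255],[0,0,0,10,-50,0,255],[0,0,0,10,-50,0,255],[0,0,0,0,0,0,255]]'; python3 look.py t5 tall
python3 - <<'E'
import cv2,numpy as np
from h import *
q,_=camera("top"); cv2.imwrite("pics/t5z.png",cv2.resize(q[150:220,405:455],None,fx=8,fy=8,interpolation=cv2.INTER_CUBIC))
E
```

```text
clock: 8.7
position: [0.4871, 0.0388, 0.2768]
ee_rot: [1.0, -0.004, 0.001, -0.001]
ft_force: [-1.4, -0.6, 0.6]
grip_width: -0.004
side tooth angles {-57: 1, -51: 16, -45: 0, -39: 0, -33: 0, -27: 0, -21: 6, -15: 7, -9: 0, -3: 0, 3: 0, 9: 0, 15: 15, 21: 5, 27: 0, 33: 0, 39: 0, 45: 1, 51: 22, 57: 2}
top tooth angles {-57: 10, -51: 31, -45: 2, -39: 0, -33: 0, -27: 0, -21: 0, -15: 27, -9: 0, -3: 0, 3: 0, 9: 0, 15: 25, 21: 11, 27: 0, 33: 0, 39: 0, 45: 3, 51: 33, 57: 18}
```

View pics/t5z.png

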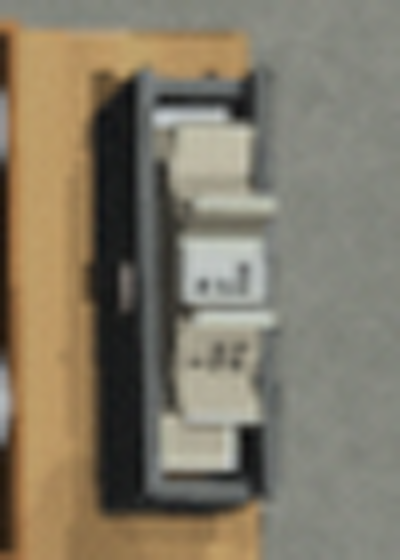

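The tall wheel's top valley at about (222,278) in the enlargement shows 4 pips: three in a row plus one above. The valley behind it shows 5. So that is 1→4, three clicks. On to the flat wheel.

```bash
python3 -m creep '[[0,0,0,6,-38,0,255],[0,0,0,6,-46,0,255],[0,0,0,6,-46,0,255],[0,0,-0.1,0,0,0,255],[0,0,-0.1,0,0,20,255],[0,0,0,0,0,30,255],[0,0,0,0,0,30,255],[0,0,0,0,0,0,255]]'; python3 - <<'E'
from h import *
o=get_obs();p=o["position"];q=o["ee_rot"];print(p,q,"yaw",2*np.arctan2(q[1],q[0]))
b=p[:2]-np.array([.559,.178]);y=.193
print("rel board mm",1e3*(b@[np.cos(y),np.sin(y)]),1e3*(b@[-np.sin(y),np.cos(y)]))
E
```

```text
clock: 9.65
position: [0.5056, 0.1583, 0.192]
ee_rot: [0.996, 0.09, -0.003, 0.001]
ft_force: [-0.1, -0.1, 0.2]
grip_width: 0.004
[0.50557705 0.1582647  0.19196311] [ 9.95941640e-01  8.99537498e-02 -2.79491824e-03  8.72806763e-04] yaw 0.1801517872305647
rel board mm -56.21637079952446 -9.122145396157574
```

```bash
python3 -m creep '[[0,0,-0.012,5,-5,0,255],[0,0,0,4,-5,10,255],[0,0,0,0,0,15,255],[0,0,0,0,0,14,255],[0,0,0,0,0,13,255],[0,0,0,0,0,0,255]]'; cat > rel.py <<'E'
from h import *
o=get_obs();p=o["position"];q=o["ee_rot"];print(p,"yaw",2*np.arctan2(q[1],q[0]))
b=p[:2]-np.array([.559,.178]);y=.193
print("rel board mm",1e3*(b@[np.cos(y),np.sin(y)]),1e3*(b@[-np.sin(y),np.cos(y)]))
E
python3 rel.py; python3 look.py f1 flat
```

```text
clock: 10.25
position: [0.5127, 0.1717, 0.1406]
ee_rot: [0.995, 0.097, -0.002, 0.0]
ft_force: [0.0, -1.1, 0.4]
grip_width: 0.0
[0.5127268  0.17172465 0.14064917] yaw 0.19475533488678357
rel board mm -46.617689424321405 2.7165533112364844
side tooth angles {-57: 1, -51: 20, -45: 0, -39: 0, -33: 0, -27: 0, -21: 3, -15: 4, -9: 0, -3: 0, 3: 0, 9: 1, 15: 31, 21: 3, 27: 0, 33: 0, 39: 0, 45: 5, 51: 29, 57: 3}
top tooth angles {-57: 0, -51: 0, -45: 0, -39: 0, -33: 0, -27: 0, -21: 0, -15: 0, -9: 0, -3: 0, 3: 0, 9: 0, 15: 0, 21: 0, 27: 0, 33: 0, 39: 0, 45: 0, 51: 5, 57: 1}
```

View pics/f1.png

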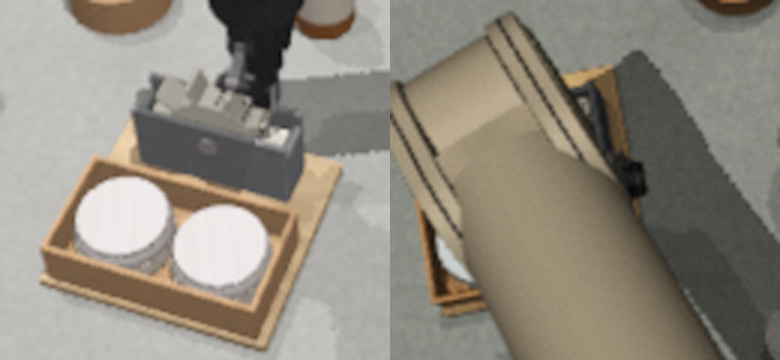

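The side view shows the fingertip at (268,95) behind the last tooth, with the flat wheel still in its click. Now the first flick.

```bash
python3 -m creep '[[0,0,0,6,1,2,255],[0,0,0,6,1,0,255],[0,0,0,6,0,0,255],[0,0,0,6,0,0,255],[0,0,0,6,0,0,255],[0,0,0,6,0,0,255],[0,0,0,6,0,0,255],[0,0,0,4,0,0,255]]' && python3 -m creep '[[0,0,0,0,0,0,255],[0,0,0,0,0,0,255]]'; python3 rel.py; python3 look.py f2 flat
```

```text
clock: 11.15
position: [0.5601, 0.1794, 0.141]
ee_rot: [0.995, 0.097, 0.0, -0.0]
ft_force: [0.3, -0.4, -0.2]
grip_width: -0.004
clock: 11.35
position: [0.5593, 0.1793, 0.1409]
ee_rot: [0.995, 0.097, -0.0, 0.0]
ft_force: [0.0, 0.3, -0.0]
grip_width: 0.002
[0.55932666 0.17934028 0.14088769] yaw 0.19485205843064135
rel board mm 0.5776635448358763 1.2527405527873723
side tooth angles {-57: 4, -51: 24, -45: 0, -39: 0, -33: 0, -27: 0, -21: 8, -15: 8, -9: 11, -3: 3, 3: 3, 9: 1, 15: 12, 21: 1, 27: 0, 33: 0, 39: 0, 45: 8, 51: 30, 57: 0}
top tooth angles {-57: 0, -51: 0, -45: 0, -39: 0, -33: 0, -27: 0, -21: 0, -15: 0, -9: 0, -3: 0, 3: 0, 9: 0, 15: 0, 21: 0, 27: 0, 33: 0, 39: 0, 45: 0, 51: 0, 57: 0}
```

View pics/f2.png

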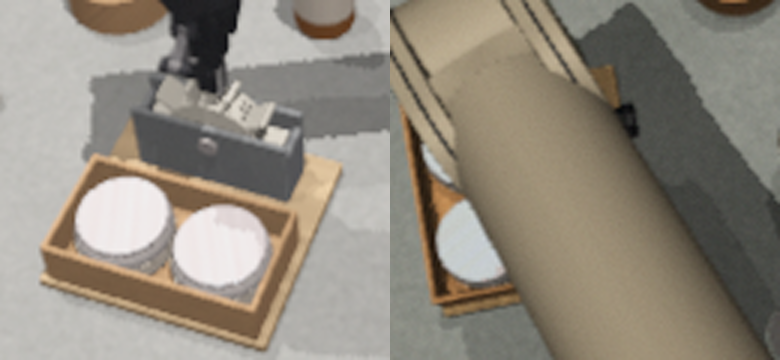

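The teeth are at ±18° and ±54°, and the valley behind, at (245,108), shows 5 pips, so the top is 4 and one click is done. Second flick.

```bash
python3 -m creep '[[0,0,0,0,0,-14,255],[0,0,0,0,0,-14,255],[0,0,0,0,0,0,255],[0,0,0,-23,0,0,255],[0,0,0,-24,0,0,255],[0,0,0,0,0,0,255]]' && python3 -m creep '[[0,0,0,0,0,14,255],[0,0,0,0,0,14,255],[0,0,0,0,0,0,255]]'; python3 rel.py;  python3 look.py f3 flat
```

```text
clock: 12.05
position: [0.5114, 0.17, 0.1693]
ee_rot: [0.995, 0.098, -0.0, 0.001]
ft_force: [-0.4, -0.0, -0.2]
grip_width: 0.001
clock: 12.35
position: [0.5125, 0.1696, 0.1382]
ee_rot: [0.995, 0.097, -0.002, 0.0]
ft_force: [0.5, 0.6, -0.4]
grip_width: 0.002
[0.51245671 0.16964666 0.13815893] yaw 0.19455118095695306
rel board mm -47.281337211071595 0.7289497874651135
side tooth angles {-57: 3, -51: 16, -45: 0, -39: 0, -33: 0, -27: 0, -21: 2, -15: 3, -9: 0, -3: 0, 3: 0, 9: 0, 15: 29, 21: 5, 27: 0, 33: 0, 39: 0, 45: 4, 51: 31, 57: 3}
top tooth angles {-57: 0, -51: 0, -45: 0, -39: 0, -33: 0, -27: 0, -21: 0, -15: 0, -9: 0, -3: 0, 3: 0, 9: 0, 15: 0, 21: 0, 27: 0, 33: 0, 39: 0, 45: 0, 51: 2, 57: 0}
```

View pics/f3.png

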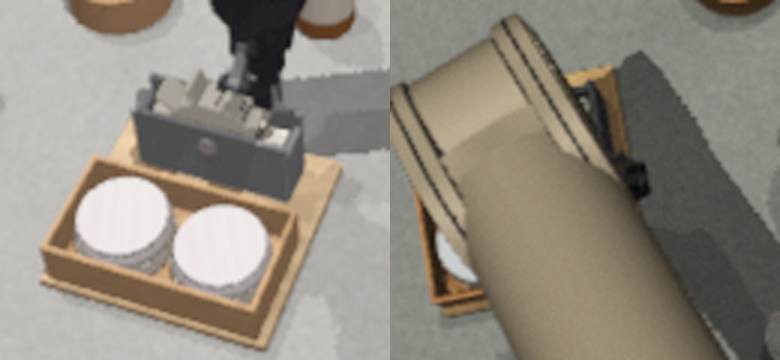

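The fingertip at (268,98) is back behind the last tooth, the wheel sits in its click, and the top valley at (215,97) reads 4. Now the second push, then clear.

```bash
python3 -m creep '[[0,0,0,6,0,0,255],[0,0,0,6,0,0,255],[0,0,0,6,0,-1,255],[0,0,0,6,0,0,255],[0,0,0,6,0,0,255],[0,0,0,6,0,0,255],[0,0,0,6,0,0,255],[0,0,0,5,0,0,255]]' && python3 -m creep '[[0,0,0,0,0,0,255],[0,0,0,0,0,0,255]]'; python3 rel.py
python3 -m creep '[[0,0,0,0,0,-14,255],[0,0,0,0,0,-14,255],[0,0,0,0,0,-40,255],[0,0,0,-20,0,-40,255],[0,0,0,-40,0,-30,255],[0,0,0,-40,0,0,255],[0,0,0,0,0,0,255]]'; python3 look.py f4 flat
```

```text
clock: 13.25
position: [0.5601, 0.1794, 0.142]
ee_rot: [0.995, 0.097, 0.0, -0.0]
ft_force: [0.6, -0.0, 0.8]
grip_width: 0.002
clock: 13.45
position: [0.5594, 0.1793, 0.1419]
ee_rot: [0.995, 0.097, -0.0, -0.0]
ft_force: [-0.2, 0.4, 0.3]
grip_width: 0.001
[0.55935939 0.17933238 0.1418826 ] yaw 0.19487959860907852
rel board mm 0.6082710554432011 1.238708355164559
clock: 14.15
position: [0.4581, 0.1602, 0.2825]
ee_rot: [0.995, 0.098, 0.002, 0.001]
ft_force: [0.9, 0.7, 0.5]
grip_width: 0.0
side tooth angles {-57: 5, -51: 24, -45: 0, -39: 0, -33: 0, -27: 0, -21: 8, -15: 6, -9: 0, -3: 0, 3: 0, 9: 1, 15: 33, 21: 2, 27: 0, 33: 0, 39: 0, 45: 3, 51: 32, 57: 3}
top tooth angles {-57: 0, -51: 14, -45: 3, -39: 0, -33: 0, -27: 0, -21: 3, -15: 16, -9: 0, -3: 0, 3: 0, 9: 0, 15: 23, 21: 14, 27: 0, 33: 0, 39: 0, 45: 1, 51: 41, 57: 6}
```

View pics/f4.png

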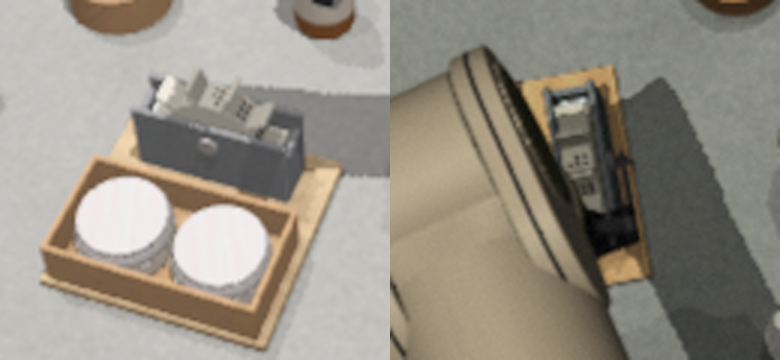

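The flat wheel's top valley (577,160) shows 5 pips and the one behind shows 6, so two clicks. I'll move clear and check the whole scene.

```bash
python3 -m creep '[[0,0,0,-20,20,-10,255],[0,0,0,-10,40,0,255],[0,0,0,-10,45,0,255],[0,0,0,0,45,0,255],[0,0,0,0,20,0,255],[0,0,0,0,0,0,255]]'; python3 - <<'E'
from h import *
q,_=camera("top");p,_=camera("side")
a=cv2.imread("pics/top0.png");b=cv2.imread("pics/side0.png")
cv2.imwrite("pics/fin_top.png",q);cv2.imwrite("pics/fin_side.png",p)
x=cv2.resize(q[150:220,225:275],None,fx=8,fy=8,interpolation=cv2.INTER_CUBIC)
y=cv2.resize(q[150:220,405:455],None,fx=8,fy=8,interpolation=cv2.INTER_CUBIC)
cv2.imwrite("pics/fin_z.png",np.hstack([x,y]))
hsv=lambda i:cv2.cvtColor(i,cv2.COLOR_BGR2HSV)
# object regions: shift vs start by template matching
for n,i0,i1,R in(("top",a,q,dict(tcan0=(378,150,408,182),tcan1=(378,184,408,218),tin0=(190,155,222,190),tin1=(194,188,228,222),sauce=(308,155,336,190),jar=(304,222,330,250),mug=(426,280,468,322),tape=(272,86,316,132))),("side",b,p,dict(sauce=(284,168,312,228),jar=(334,218,360,252),tape=(208,188,250,226),tcan0=(312,145,338,182),tcan1=(338,155,364,190),tin0=(214,274,248,304),tin1=(246,282,282,316)))):
    for k,(u0,v0,u1,v1) in R.items():
        t=i0[v0:v1,u0:u1];s=i1[v0-5:v1+5,u0-5:u1+5]
        r=cv2.matchTemplate(s,t,cv2.TM_CCOEFF_NORMED);_,m,_,l=cv2.minMaxLoc(r);print(n,k,"shift",(l[0]-5,l[1]-5),round(m,3))
E
python3 look.py g1 tall|head -3; python3 look.py g2 flat
```

```text
clock: 14.85
position: [0.4559, -0.0179, 0.2901]
ee_rot: [0.996, 0.095, -0.0, -0.0]
ft_force: [-0.0, 0.1, 0.3]
grip_width: 0.006
top tcan0 shift (0, 0) 1.0
top tcan1 shift (0, 0) 1.0
top tin0 shift (0, 0) 1.0
top tin1 shift (0, 0) 0.999
top sauce shift (-4, -5) -0.279
top jar shift (5, -3) 0.07
top mug shift (0, 0) 0.73
top tape shift (0, 0) 0.998
side sauce shift (0, 0) 0.92
side jar shift (5, -5) 0.343
side tape shift (0, 0) 1.0
side tcan0 shift (-3, -1) 0.656
side tcan1 shift (0, 0) 0.964
side tin0 shift (0, 0) 1.0
side tin1 shift (0, 0) 1.0
side tooth angles {-57: 0, -51: 16, -45: 0, -39: 0, -33: 0, -27: 0, -21: 5, -15: 7, -9: 0, -3: 0, 3: 0, 9: 0, 15: 19, 21: 3, 27: 0, 33: 0, 39: 0, 45: 0, 51: 0, 57: 0}
top tooth angles {-57: 6, -51: 35, -45: 2, -39: 0, -33: 0, -27: 0, -21: 1, -15: 24, -9: 0, -3: 0, 3: 0, 9: 0, 15: 25, 21: 11, 27: 0, 33: 0, 39: 0, 45: 2, 51: 34, 57: 17}
side tooth angles {-57: 5, -51: 25, -45: 0, -39: 0, -33: 0, -27: 0, -21: 7, -15: 7, -9: 0, -3: 0, 3: 0, 9: 0, 15: 29, 21: 4, 27: 0, 33: 0, 39: 0, 45: 5, 51: 29, 57: 0}
top tooth angles {-57: 5, -51: 33, -45: 3, -39: 0, -33: 0, -27: 0, -21: 4, -15: 19, -9: 0, -3: 0, 3: 0, 9: 0, 15: 29, 21: 9, 27: 0, 33: 0, 39: 0, 45: 4, 51: 35, 57: 10}
```

View pics/fin_z.png

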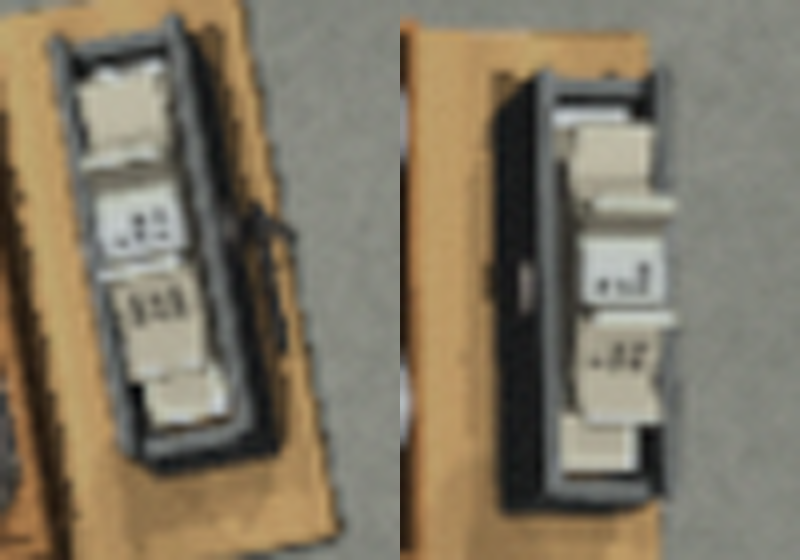

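View pics/fin_top.png

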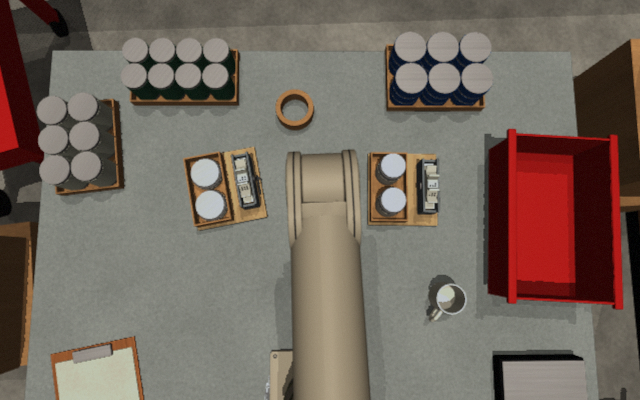

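Both counts are right: flat 5, tall 4. The arm hides the jar and bottle from above, so I'll step aside for one last check.

```bash
python3 -m creep '[[0,0,0,-10,30,-20,255],[0,0,0,-10,45,0,255],[0,0,0,-10,45,0,255],[0,0,0,-10,45,0,255],[0,0,0,0,45,0,255],[0,0,0,0,20,0,255],[0,0,0,0,0,0,255],[0,0,0,0,0,0,255]]'; python3 - <<'E'
from h import *
q,_=camera("top");p,_=camera("side")
cv2.imwrite("pics/fin2.png",q)
a=cv2.imread("pics/top0.png");b=cv2.imread("pics/side0.png")
for n,i0,i1,R in(("top",a,q,dict(sauce=(308,155,336,190),jar=(304,222,330,250))),("side",b,p,dict(sauce=(284,168,312,228),jar=(334,218,360,252),tcan0=(312,145,338,182)))):
    for k,(u0,v0,u1,v1) in R.items():
        t=i0[v0:v1,u0:u1];s=i1[v0-5:v1+5,u0-5:u1+5]
        r=cv2.matchTemplate(s,t,cv2.TM_CCOEFF_NORMED);_,m,_,l=cv2.minMaxLoc(r);print(n,k,"shift",(l[0]-5,l[1]-5),round(m,3))
E
python3 look.py g3 flat; python3 -c "
from workcell import *
o=get_obs();print(o['clock'],o['position'],o['ft_force'],abs(o['joint_velocities']).max())
print(hand_in())"
```

```text
clock: 15.95
position: [0.4608, -0.2466, 0.3099]
ee_rot: [0.995, 0.098, -0.0, -0.0]
ft_force: [-0.4, 0.1, -0.1]
grip_width: -0.0
top sauce shift (0, 0) 0.999
top jar shift (0, 0) 0.998
side sauce shift (0, 0) 1.0
side jar shift (0, 0) 1.0
side tcan0 shift (0, 0) 0.933
side tooth angles {-57: 2, -51: 28, -45: 0, -39: 0, -33: 1, -27: 0, -21: 9, -15: 5, -9: 0, -3: 0, 3: 0, 9: 0, 15: 28, 21: 4, 27: 0, 33: 0, 39: 0, 45: 3, 51: 30, 57: 2}
top tooth angles {-57: 3, -51: 33, -45: 5, -39: 0, -33: 0, -27: 0, -21: 5, -15: 18, -9: 0, -3: 0, 3: 0, 9: 0, 15: 28, 21: 12, 27: 0, 33: 0, 39: 0, 45: 4, 51: 38, 57: 7}
16.15 [ 0.46059424 -0.24645951  0.31034732] [-0.31337761  0.58941981  0.28514133] 0.007819482695518874
the job is handed in; nothing more can be done
None
```

Both counters are set and the job is handed in at 16.2 s. With the shut fingertips I flicked the tall cans' wheel forward three separate clicks (1→4), then the flat tins' wheel two (3→5).

- **Counts:** the top valleys show 4 and 5 pips. In the last readings both wheels' teeth stood at about ±18° and ±54°, so each rests in its click.
- **Other things:** image matching against the start pictures found no shift in the cans, tins, bottle, jar or tape. The weaker matches were the mug (0.73) and one side view of a can (0.93). Both still gave zero shift; I put them down to the arm and its changed shadow. The first check also failed on the bottle and jar, because the arm was in front of them. With the arm moved aside they matched at 0.998 or better.
- **Forces and finish:** the largest force I read at the end of any move was about 2.3 N. The arm finished still and clear, with the fingertips at about z = 0.285 m and touching nothing.

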